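# Uncover the bearing ball and present it to the turntable

## Task

Take the clear dust dome off the little dish that holds the turntable's bearing ball and hang it by its arched handle on the steel hook, then let go of it. Then lift the dish level, about 10 cm straight up above its coaster, and only up there give it a quarter turn so that its red spout points squarely to the coaster edge on the turntable's side, keeping the ball in the middle all the while. Finish while still holding the dish there, level and steady; leave the jar, the gauge and the adapter where they are.

Things in the scene. Friction and masses are not known exactly. Their poses are not given: they have to be found in the camera images.
- cover: Clear plastic dust dome over the dish, 86 mm diameter, 45 mm tall, open below, about 130 g. Origin: centre of its lower rim, z up. On its top stands a brass arched handle in its y-z plane, of 8 mm bar: legs at y = +-34 mm, level top bar along y with its axis 94 mm above the origin. The opening under the bar is 60 mm wide and runs from 45 to 90 mm above the origin.
- cover_bar (a point): Middle of the axis of the cover's handle bar (94 mm above the cover's origin); its y axis runs along the bar. The cover's axes.
- cover_grip (a point): Middle of the light wooden grip that stands on the middle of the handle bar, 118 mm above the cover's origin: 14 mm thick (x), 24 mm wide (y), 40 mm tall (98 to 138 mm above the cover's origin). Take the dome here, from above.
- hook_stand: Fixed stand: dark round foot 120 mm across, 12 mm high, its centre 10 mm to -x of the origin; upright 8 mm bright steel rod rising from the origin (on the console), bent over at 175 mm height into a level 8 mm arm along the stand's own -x to 105 mm from the rod, then an upturned tip ending 117 mm from the rod, its top 195 mm above the console. z up.
- hook_seat (a point): Middle of the hook arm's top line, 179 mm above the console, 75 mm from the rod. The cover's bar should rest here (within 25 mm along the arm), crossing the arm, which passes through the arch; the bar's axis is then 4 mm above this point. Axes as the stand's: the open end is to -x.
- coaster: Square blue ceramic coaster fixed to the console, 110 x 110 mm, 6 mm thick. Origin: centre of its underside, z up. At the start the dish's spout points to its -x edge (the one nearer the robot); its +y edge is the one on the turntable's side.
- dish: White round dish on the coaster's middle, 58 mm outside diameter, upright outer wall, 34 mm tall, about 160 g. Origin: centre of its underside, z up. Inside, 52 mm across, a shallow cone floor falls at 8 degrees to the centre, 20 mm above the underside. Red spout at its own -x side, 12 mm wide, out to 37 mm from the axis, near the rim. Grasp from above across the wall, clear of the spout.
- dish_spout (a point): Outer end of the dish's red spout, 37 mm from the dish's axis, 31 mm above its underside.
- ball_center (a point): Centre of the loose steel ball, 16 mm diameter, 18 g, that lies in the middle of the dish's floor and can roll.
- turntable: Turntable under a closed clear dust cover, 350 x 430 x 136 mm high, fixed on the console on the robot's left. Origin: centre of its underside.
- jar: Glass jar with a steel flip-top lid, 62 mm diameter, 74 mm tall, bystander. Origin: centre of its underside.
- gauge: Steel stylus gauge, 85 x 22 x 26 mm high, lying along its own x, bystander. Origin: centre of its underside.
- adapter: White plastic record adapter, disc 38 mm diameter, 9 mm high, bystander. Origin: centre of its underside.
There are look-alikes about, which are no part of the job. There is more than one size of the cover; the job needs the larger. There is more than one size of the hook_stand; the job needs the larger.

How it is judged:
On the way, in this order (a step that is already met when the one before it is completed fails the run):
1. the dome hangs by its handle on the hook, let go (contact force between cover and hook_stand above 0.4 N and contact force between cover and the fingers below 0.1 N and distance between cover_bar and hook_seat below 0.035 m and angle between cover's own z axis and vertical below 0.35 rad), for 0.3 s.
2. the dish is held level above the coaster, not yet turned, ball in the middle (horizontal distance between dish and coaster below 0.03 m and z of dish in the frame of coaster between 0.06 and 0.16 m and angle between dish's own z axis and vertical below 0.1 rad and contact force between dish and the fingers above 1 N and horizontal distance between ball_center and dish below 0.007 m and z of ball_center in the frame of dish between 0.02 and 0.036 m and angle between the x axis of dish and the x axis of coaster, either way round below 0.25 rad), for 0.1 s.
At the end, for the whole second after the job is handed in: Dome hangs untouched, its bar within 35 mm of the hook seat; dish held in the fingers 60 to 160 mm above the coaster and within 30 mm of its middle, level within 6 degrees, still, spout to the coaster's +y side within 11 degrees; ball within 7 mm of the dish's middle (all of step 1 and horizontal distance between dish and coaster below 0.03 m and z of dish in the frame of coaster between 0.06 and 0.16 m and angle between dish's own z axis and vertical below 0.1 rad and contact force between dish and the fingers above 1 N and horizontal distance between ball_center and dish below 0.007 m and z of ball_center in the frame of dish between 0.02 and 0.036 m and angle between the x axis of dish and the y axis of coaster, either way round below 0.2 rad and y of dish_spout in the frame of coaster above 0.004 m and linear speed of dish below 0.03 m/s and angular speed of dish below 0.2 rad/s); the arm keeps its last pose, push and grip.
It fails at once if the ball rolls well away from the middle of the dish (over 13 mm) (horizontal distance between ball_center and dish above 0.013 m).
It fails at once if the dish is tilted over 11 degrees (angle between dish's own z axis and vertical above 0.2 rad).
It fails at once if the cover is tipped over (angle between cover's own z axis and vertical above 0.8 rad).
It fails at once if the jar, the gauge or the adapter is pushed over 15 mm or tipped (distance of any of jar, gauge, adapter from where it was at the start of the episode above 0.015 m or angle between any of jar, gauge, adapter's own z axis and vertical above 0.3 rad).
It also fails if it takes over 59 s, if anything falls off the work surface, if the arm or the gripper's body presses on something with over 40 N, if the wrist force passes 120 N, or if a joint passes its speed limit or range.

## Robot

A 6-joint arm with a two-finger parallel gripper is mounted at the origin on the work surface. World frame = base frame: x ahead of the robot, y to its left, z up, the work surface at z = 0. Lengths are in m, angles in rad, forces in N, time in s.
With the tool pointing down it reaches from about 0.35 to 0.975 m from the base axis. Payload 4.9 kg.
Tool frame: the origin (TCP) lies on the centre line of the jaws, within the pads' length; the fingertips stand 14 mm ahead of it and the grasp point (between the pads) lies 5 mm behind it; z points along the fingers, y is the line along which they close (so a half turn about z gives the same grasp; the last joint's range is limited). The gripper opens to 85 mm and grips with 20 to 120 N. Pads are 22 mm wide; open, the fingers measure 114 mm over their backs; the gripper's body (76 mm by 85 mm) begins 54 mm behind the grasp point. The pads swing forward as they close: fully open they stand 13 mm farther back than shut.
Start: joints at [-1.408, 0.053, 1.613, -0, 1.476, -0.119], TCP at [0.174, -0.6, 0.245] pointing down, gripper open.
Joint ranges: [-3.01, 3.01], [-1.01, 2.22], [0.06, 2.58], [-1.02, 4.17], [0.09, 2.62], [-3.14, 3.14]. Speed limits (rad/s): [2.57, 2.57, 3.14, 3.14, 3.14, 3.14].

## Interface

Orientations are given as a unit quaternion [w, x, y, z].
In Python, from plant import * gives the robot as it stands.
- The arm moves only by the tool send_rows, never from a script. Its argument "steps" is a list of rows, each an object with "translation": the shift along the tool's x, y, z in cm, a list of three; "delta_rot": the turn, a rotation vector about the tool's x, y, z in rad, a list of three; "jaw": the finger opening in cm, from 0 to 8.54. In form: [{"translation": [dx, dy, dz], "delta_rot": [rx, ry, rz], "jaw": jaw}, ...]. A call has exactly 8 rows; each row is the pose to reach, as a shift and turn from the pose commanded when the call began, along the tool's axes at that moment; what a row does not reach only later rows make up. A row lasts 1/10 s, in which the tool goes at most 50 mm and 8.59 degrees, less where a joint would pass 70% of its speed; a pose out of reach is approached as far as the arm can. A call with a gripper value outside its range is refused whole. The fingers move at their own pace and stop on an object; the grip force is fixed at half the most. Time passes only in rows, so rows that repeat a pose let the fingers close, or fill a call up. It gives the time, the measured TCP pose, the force, the opening and the grip force at its end, in the units of the state.
- state(): the state, without advancing time (a new reading comes with each control period).
- grab_frame(name): name is "side" or "top"; returns a dict with "pixels" (400x640x3 uint8, blue, green, red), "range_z" (400x640 float32, m along the optical axis (not along the pixel's ray), 0 where there is no reading), "fx", "fy", "cx", "cy" (pixels), "rvec" (rotation vector, rad) and "tvec" (3), from world to camera coordinates, as OpenCV has them. Camera axes: x right, y down, z forward; pixel columns grow to the right and rows downward; lengths in m; the calibration is good to about 2 mm. A picture is of the moment at which its call begins.
- job_done(): hands the job in; it is judged then, once.
The state is a dict: "time": time; "joint_pos": joint angles; "joint_vel": joint speeds; "joint_efforts": joint torques, N m; "tool_pos": TCP position; "tool_rot": TCP orientation; "contact_force": force on the tool from outside, world axes, zero at the start; "ft_torque": the same for the moment, N m; "gripper_width": opening from 0.0 (shut) to 1.0 (fully open); "grasp_force": force on a finger pad.
Only numpy, scipy, OpenCV 4.12 (cv2) and the standard library are available. Lean on these libraries where they do the work, as an engineer would, in place of code of your own. Each camera call takes 0.05 s, during which the arm holds its last target. There are 200 camera calls.

## Working session

There is one attempt and no reset: what is moved stays moved. The work goes in short steps, Python scripts to look and compute and a tool call to move; the robot and the scene stay as the last step left them, time stands still between calls to the robot, and variables do not carry over. Pictures are saved under pics/ and viewed, at most 10 in all, crops included, and the job is handed in when it is done.

Besides the shell and the picture viewer there is one more tool, called after ">>>" by a JSON object that holds its "method" and its "body", one argument or row to a line. send_rows: Moves the arm, as the interface text tells. Its arguments: {"type":"object","properties":{"steps":{"type":"array","items":{"type":"object","properties":{"translation":{"type":"array","items":{"type":"number"}},"delta_rot":{"type":"array","items":{"type":"number"}},"jaw":{"type":"number"}}}}},"required":["steps"]}

```bash
ls; mkdir -p pics; cat > h.py <<'E'
from plant import *
import numpy as np, cv2
def cam(n):
    f=grab_frame(n); f['R']=cv2.Rodrigues(np.array(f['rvec'],float))[0]; f['t']=np.array(f['tvec'],float).ravel(); return f
def ptz(f,u,v,z):
    d=f['R'].T@np.array([(u-f['cx'])/f['fx'],(v-f['cy'])/f['fy'],1]); c=-f['R'].T@f['t']
    return c+d*(z-c[2])/d[2]
def cloud(f):
    v,u=np.indices(f['range_z'].shape); r=f['range_z']
    p=np.stack([(u-f['cx'])/f['fx']*r,(v-f['cy'])/f['fy']*r,r],-1)
    return (p-f['t'])@f['R']
def proj(f,p):
    q=f['R']@np.array(p)+f['t']; return q[0]/q[2]*f['fx']+f['cx'],q[1]/q[2]*f['fy']+f['cy']
E
python3 - <<'E'
from h import *
for n in('side','top'):
    f=cam(n); cv2.imwrite(f'pics/{n}0.png',f['pixels']); np.savez(f'{n}0.npz',**f)
    print(n,f['fx'],f['cx'],f['cy'],-f['R'].T@f['t'],f['R'][2])
print(state())
E
```

```text
pics
side 406.35071076536576 314.77070663925196 204.17365629098725 [ 0.53270905 -0.55723101  0.8646878 ] [ 0.06190104  0.67314374 -0.73691639]
top 478.0036461226401 323.347469304103 199.38526548644657 [0.53739271 0.13874335 1.37649365] [ 0.05311599 -0.02877216 -0.99817376]
{'time': 0.1, 'joint_pos': array([-1.40797808e+00,  5.33202264e-02,  1.61416549e+00, -1.73366011e-06,
        1.47601709e+00, -1.18947067e-01]), 'joint_vel': array([-0.00035491, -0.00129177, -0.00366516, -0.00053213,  0.00104135,
       -0.00073229]), 'joint_efforts': array([-1.50898554e-04, -3.94906211e+01, -3.71364284e+01, -2.01501416e-04,
        3.92839414e-03, -8.85231941e-06]), 'tool_pos': array([ 0.17372502, -0.59980233,  0.24416247]), 'tool_rot': array([-9.54823524e-04,  9.90091979e-01,  1.40417099e-01, -2.18110453e-05]), 'contact_force': array([ 0.0688717 , -0.47676615,  0.53109443]), 'ft_torque': array([-0.00296129, -0.01616504, -0.0015341 ]), 'grasp_force': 0.0, 'gripper_width': 1.0039195472251001}
```

View pics/side0.png

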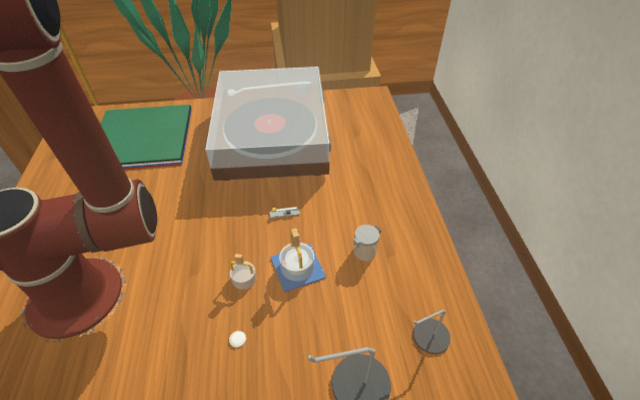

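View pics/top0.png

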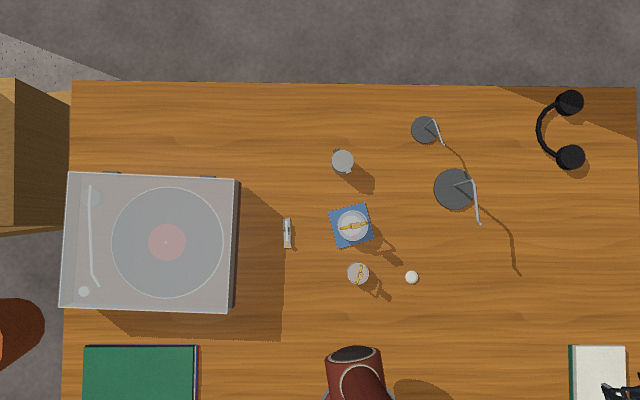

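The side view shows the large dome on the blue coaster at (297,262), its grip at (295,240), and the large hook with its foot at (360,383) and arm (312,358) to (373,351). In the top view the coaster is at (351,226), the large foot at (455,190) and the arm runs (475,183) to (480,223), opening toward the robot.

```bash
cat > m.py <<'E'
from h import *
f=dict(np.load('top0.npz')); img=f['pixels']; P=cloud(f)
hsv=cv2.cvtColor(img,cv2.COLOR_BGR2HSV)
def best(m,win):
    u0,v0,u1,v1=win; k=np.zeros(m.shape,np.uint8); k[v0:v1,u0:u1]=m[v0:v1,u0:u1]; return k
b=best(cv2.inRange(hsv,(100,100,60),(125,255,255)),(315,190,390,260))
r=cv2.minAreaRect(cv2.findNonZero(b)); print('coaster px',r)
print('coaster corners',[ptz(f,*c,.006)[:2].round(4) for c in cv2.boxPoints(r)],'c',ptz(f,*r[0],.006))
# foot
d=best(cv2.inRange(hsv,(0,0,0),(180,90,85)),(425,160,485,215)); c=max(cv2.findContours(d,0,1)[0],key=cv2.contourArea)
h=cv2.convexHull(c);e=cv2.fitEllipse(h); print('foot',e,ptz(f,*e[0],.012))
# arm: by depth height
def hsel(z0,z1,win):
    u0,v0,u1,v1=win; Q=P[v0:v1,u0:u1]; z=Q[...,2]; m=(f['range_z'][v0:v1,u0:u1]>0)&(z>z0)&(z<z1); vv,uu=np.nonzero(m); return Q[m],uu+u0,vv+v0
A,uu,vv=hsel(.16,.21,(440,165,500,240)); print('arm',len(A))
for i in np.argsort(vv)[::max(1,len(A)//14)]: print(uu[i],vv[i],A[i].round(4))
for nm,z0,z1 in(('grip',.115,.16),('bar',.08,.115),('dome',.03,.06)):
    Q,u,v=hsel(z0,z1,(320,195,390,260)); print(nm,len(Q),Q.mean(0).round(4) if len(Q) else '',np.c_[Q.min(0),Q.max(0)].round(4).tolist() if len(Q) else '')
    if nm!='dome' and len(Q)>5: w=np.linalg.eigh(np.cov(Q[:,:2].T)); print(w[0],w[1][:,1])
y=best(cv2.inRange(hsv,(12,110,110),(35,255,255)),(335,205,372,245)); pts=cv2.findNonZero(y); print('yellow',len(pts),cv2.minAreaRect(pts))
s=dict(np.load('side0.npz'))
cv2.imwrite('pics/c.png',np.hstack([cv2.resize(img[165:265,320:420],(400,400),interpolation=2),cv2.resize(s['pixels'][210:310,245:345],(400,400),interpolation=2)]))
E
python3 m.py
```

```text
coaster px ((350.79998779296875, 225.09999084472656), (37.62578582763672, 37.62578582763672), 74.74488067626953)
coaster corners [array([0.5744, 0.0866]), array([ 0.6035, -0.0179]), array([ 0.4994, -0.0463]), array([0.4708, 0.0579])] c [0.53690097 0.02013132 0.006     ]
foot ((467.1031799316406, 190.37509155273438), (16.82275390625, 28.915170669555664), 98.27948760986328) [ 0.63847228 -0.31580412  0.012     ]
arm 158
471 179 [ 0.6567 -0.2759  0.1632]
472 182 [ 0.6482 -0.2757  0.171 ]
473 185 [ 0.6402 -0.2769  0.1747]
475 188 [ 0.6324 -0.2809  0.1778]
475 191 [ 0.6246 -0.28    0.1799]
474 195 [ 0.6145 -0.2777  0.179 ]
476 198 [ 0.6069 -0.2828  0.1786]
476 201 [ 0.5992 -0.2822  0.18  ]
475 205 [ 0.589  -0.2794  0.1805]
477 208 [ 0.5815 -0.2842  0.1811]
477 211 [ 0.5739 -0.2837  0.1821]
476 215 [ 0.5639 -0.2837  0.1746]
476 219 [ 0.5538 -0.2833  0.1753]
479 221 [ 0.5486 -0.2869  0.1865]
481 224 [ 0.5411 -0.2888  0.1951]
grip 55 [0.5367 0.0197 0.1423] [[0.5294, 0.5451], [0.0074, 0.0314], [0.1256, 0.1479]]
[1.65150856e-05 5.44494648e-05] [-0.24809021  0.96873694]
bar 54 [0.5362 0.0217 0.1013] [[0.5264, 0.5481], [-0.0161, 0.0542], [0.0906, 0.1123]]
[6.75875641e-06 6.59414066e-04] [-0.22569768  0.97419739]
dome 634 [0.5366 0.0207 0.0509] [[0.4955, 0.579], [-0.0215, 0.0618], [0.0342, 0.0595]]
yellow 245 ((353.0, 224.5), (39.0, 36.0), 90.0)
```

View pics/c.png

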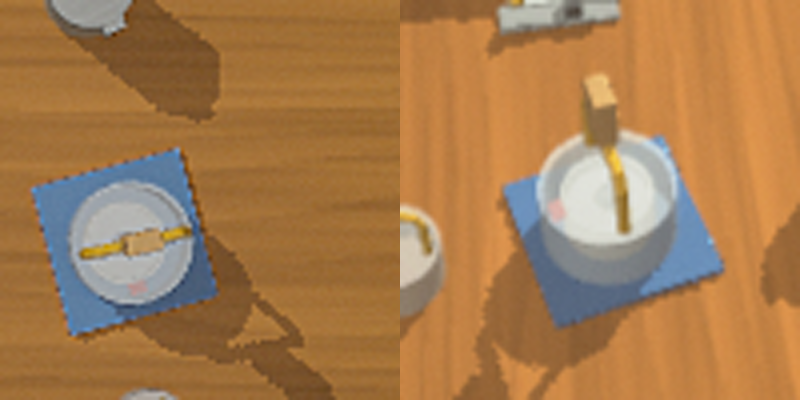

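The crop shows the cover's brass bar crossing the dish along the coaster's y, the grip centred and the spout facing coaster −x. All axes are yawed about 14–15°.

```bash
cat > go.py <<'E'
from h import *; from scipy.spatial.transform import Rotation as Ro
def go(x,y,z,yawdeg):
    s=state(); q=s['tool_rot']; R=Ro.from_quat(np.r_[q[1:],q[0]])
    T=Ro.from_euler('z',yawdeg,degrees=True)*Ro.from_euler('x',np.pi)
    print('t',s['time'],'tcp',s['tool_pos'].round(4),'F',s['contact_force'].round(2),'w',round(s['gripper_width'],3),'g',round(s['grasp_force'],1))
    print('trans cm',(R.inv().apply(np.array([x,y,z])-s['tool_pos'])*100).round(2),'rot',(R.inv()*T).as_rotvec().round(4),'yaw',np.degrees(np.arctan2(R.as_matrix()[1,0],R.as_matrix()[0,0])).round(2),'j6',round(s['joint_pos'][5],3))
E
python3 - <<'E'
from go import *
go(.5367,.0205,.20,14)
# hook by rays
f=dict(np.load('top0.npz')); hsv=cv2.cvtColor(f['pixels'],cv2.COLOR_BGR2HSV)
print('foot centre',ptz(f,455,190,.012))
for v in range(176,226,3):
    row=f['pixels'][v,462:492].astype(int); br=row.min(1); sel=np.nonzero(br>125)[0]
    if len(sel): u=462+sel.mean(); print(v,u,len(sel),ptz(f,u,v,.175).round(4))
m=cv2.inRange(hsv,(0,0,0),(180,110,110)); m[:, :425]=0; m[:,486:]=0; m[:160]=0; m[215:]=0
c=max(cv2.findContours(m,0,1)[0],key=cv2.contourArea); (u,v),r=cv2.minEnclosingCircle(c); print('foot circle',u,v,r,ptz(f,u,v,.012))
s=dict(np.load('side0.npz'))
for p in [(312,358),(373,351)]: print('side arm',ptz(s,*p,.179).round(4))
E
```

```text
t 0.1 tcp [ 0.1737 -0.5998  0.2442] F [ 0.07 -0.48  0.53] w 1.004 g 0.0
trans cm [ 52.11 -49.48   4.52] rot [-0.0019 -0.0002  0.0374] yaw 16.14 j6 -0.119
foot centre [ 0.63933327 -0.28056527  0.012     ]
179 471.5 2 [ 0.6555 -0.2731  0.175 ]
182 473.0 3 [ 0.6479 -0.2769  0.175 ]
185 474.0 3 [ 0.6402 -0.2794  0.175 ]
188 474.0 3 [ 0.6326 -0.2793  0.175 ]
191 474.5 2 [ 0.6249 -0.2805  0.175 ]
194 475.0 3 [ 0.6173 -0.2817  0.175 ]
197 475.0 3 [ 0.6096 -0.2816  0.175 ]
200 475.5 2 [ 0.602  -0.2828  0.175 ]
203 476.0 3 [ 0.5944 -0.2839  0.175 ]
206 476.0 3 [ 0.5868 -0.2838  0.175 ]
209 476.5 2 [ 0.5791 -0.285   0.175 ]
212 476.5 2 [ 0.5715 -0.2849  0.175 ]
215 477.0 3 [ 0.5639 -0.2861  0.175 ]
218 477.5 2 [ 0.5563 -0.2873  0.175 ]
221 477.5 2 [ 0.5487 -0.2872  0.175 ]
224 480.0 3 [ 0.5411 -0.2935  0.175 ]
foot circle 453.8153076171875 188.68017578125 20.91114616394043 [ 0.64313012 -0.27715695  0.012     ]
side arm [ 0.5486 -0.2832  0.179 ]
side arm [ 0.6539 -0.2826  0.179 ]
```

>>> {"method": "send_rows", "body": {
  "steps": [
    {"translation": [52.1, -49.5, 4.5], "delta_rot": [0, 0, 0.037], "jaw": 8.5},
    {"translation": [52.1, -49.5, 4.5], "delta_rot": [0, 0, 0.037], "jaw": 8.5},
    {"translation": [52.1, -49.5, 4.5], "delta_rot": [0, 0, 0.037], "jaw": 8.5},
    {"translation": [52.1, -49.5, 4.5], "delta_rot": [0, 0, 0.037], "jaw": 8.5},
    {"translation": [52.1, -49.5, 4.5], "delta_rot": [0, 0, 0.037], "jaw": 8.5},
    {"translation": [52.1, -49.5, 4.5], "delta_rot": [0, 0, 0.037], "jaw": 8.5},
    {"translation": [52.1, -49.5, 4.5], "delta_rot": [0, 0, 0.037], "jaw": 8.5},
    {"translation": [52.1, -49.5, 4.5], "delta_rot": [0, 0, 0.037], "jaw": 8.5}
  ]
}}

```text
time: 0.9
tool_pos: [0.3757, -0.2537, 0.2198]
tool_rot: [-0.0, 0.993, 0.122, 0.0]
contact_force: [0.6, -1.1, 0.5]
gripper_width: 0.999
grasp_force: 0.0
```

```bash
python3 -c "
from go import *
go(.5367,.0205,.20,14)"
```

```text
t 0.9 tcp [ 0.3757 -0.2537  0.2198] F [ 0.58 -1.13  0.5 ] w 0.999 g 0.0
trans cm [ 22.25 -22.71   1.99] rot [-0.0001 -0.0001 -0.0001] yaw 14.0 j6 0.568
```

>>> {"method": "send_rows", "body": {
  "steps": [
    {"translation": [22.3, -22.7, 2.0], "delta_rot": [0, 0, 0], "jaw": 8.5},
    {"translation": [22.3, -22.7, 2.0], "delta_rot": [0, 0, 0], "jaw": 8.5},
    {"translation": [22.3, -22.7, 2.0], "delta_rot": [0, 0, 0], "jaw": 8.5},
    {"translation": [22.3, -22.7, 2.0], "delta_rot": [0, 0, 0], "jaw": 8.5},
    {"translation": [22.3, -22.7, 2.0], "delta_rot": [0, 0, 0], "jaw": 8.5},
    {"translation": [22.3, -22.7, 2.0], "delta_rot": [0, 0, 0], "jaw": 8.5},
    {"translation": [22.3, -22.7, 2.0], "delta_rot": [0, 0, 0], "jaw": 8.5},
    {"translation": [22.3, -22.7, 2.0], "delta_rot": [0, 0, 0], "jaw": 6.0}
  ]
}}

```text
time: 1.7
tool_pos: [0.5369, 0.0209, 0.1994]
tool_rot: [-0.0, 0.992, 0.124, -0.001]
contact_force: [-0.4, -1.1, -0.1]
gripper_width: 0.851
grasp_force: 0.0
```

```bash
python3 -c "
from go import *
go(.5367,.0205,.123,14)"
```

```text
t 1.7 tcp [0.5369 0.0209 0.1994] F [-0.36 -1.13 -0.09] w 0.851 g 0.0
trans cm [-0.02  0.04  7.64] rot [-0.0009  0.0015  0.0046] yaw 14.26 j6 1.222
```

>>> {"method": "send_rows", "body": {
  "steps": [
    {"translation": [0, 0, 3], "delta_rot": [0, 0, 0], "jaw": 6.0},
    {"translation": [0, 0, 6], "delta_rot": [0, 0, 0], "jaw": 6.0},
    {"translation": [0, 0, 7.6], "delta_rot": [0, 0, 0], "jaw": 6.0},
    {"translation": [0, 0, 7.6], "delta_rot": [0, 0, 0], "jaw": 6},
    {"translation": [0, 0, 7.6], "delta_rot": [0, 0, 0], "jaw": 3},
    {"translation": [0, 0, 7.6], "delta_rot": [0, 0, 0], "jaw": 1.0},
    {"translation": [0, 0, 7.6], "delta_rot": [0, 0, 0], "jaw": 1.0},
    {"translation": [0, 0, 7.6], "delta_rot": [0, 0, 0], "jaw": 1.0}
  ]
}}

```text
time: 2.5
tool_pos: [0.5379, 0.0184, 0.1263]
tool_rot: [0.0, 0.993, 0.122, 0.002]
contact_force: [0.1, 0.1, 4.7]
gripper_width: 0.267
grasp_force: 61.2
```

>>> {"method": "send_rows", "body": {
  "steps": [
    {"translation": [0, 0, 0], "delta_rot": [0, 0, 0], "jaw": 1.0},
    {"translation": [0, 0, 0], "delta_rot": [0, 0, 0], "jaw": 1.0},
    {"translation": [0, 0, 0], "delta_rot": [0, 0, 0], "jaw": 1.0},
    {"translation": [0, 0, -1.5], "delta_rot": [0, 0, 0], "jaw": 1},
    {"translation": [0, 0, -4], "delta_rot": [0, 0, 0], "jaw": 1},
    {"translation": [0, 0, -7], "delta_rot": [0, 0, 0], "jaw": 1.0},
    {"translation": [0, 0, -10], "delta_rot": [0, 0, 0], "jaw": 1.0},
    {"translation": [0, 0, -11], "delta_rot": [0, 0, 0], "jaw": 1.0}
  ]
}}

```text
time: 3.3
tool_pos: [0.5381, 0.0185, 0.2386]
tool_rot: [0.001, 0.993, 0.122, 0.003]
contact_force: [0.4, -0.6, -0.6]
gripper_width: 0.273
grasp_force: 60.7
```

```bash
python3 -c "
from go import *
go(.4795,-.2934,.232,5.4)
f=cam('side');g=cam('top');cv2.imwrite('pics/l.png',np.hstack([cv2.resize(f['pixels'][150:310,215:415],(400,320)),cv2.resize(g['pixels'][140:300,280:480],(400,320))]))"
```

```text
t 3.3 tcp [0.5381 0.0185 0.2386] F [ 0.35 -0.57 -0.57] w 0.273 g 60.7
trans cm [-13.25  28.83   0.64] rot [ 0.0016 -0.0058  0.1507] yaw 14.03 j6 1.222
```

View pics/l.png

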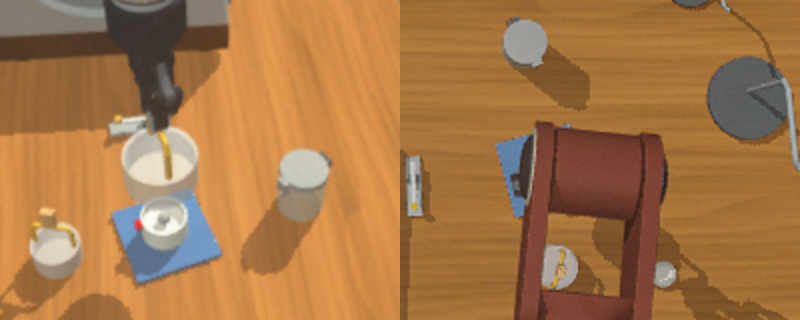

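The dome is lifted and hangs upright in the fingers. The dish stays on the coaster with the ball in its middle.

>>> {"method": "send_rows", "body": {
  "steps": [
    {"translation": [-1.3, 3, 0], "delta_rot": [0, 0, 0.03], "jaw": 1.0},
    {"translation": [-3.3, 7, 0], "delta_rot": [0, 0, 0.06], "jaw": 1.0},
    {"translation": [-5.3, 11.5, 0.2], "delta_rot": [0, 0, 0.09], "jaw": 1.0},
    {"translation": [-7.3, 16, 0.2], "delta_rot": [0, 0, 0.12], "jaw": 1},
    {"translation": [-9.3, 20.5, 0.2], "delta_rot": [0, 0, 0.15], "jaw": 1},
    {"translation": [-11.3, 25, 0.2], "delta_rot": [0, 0, 0.15], "jaw": 1.0},
    {"translation": [-12.8, 28, 0.2], "delta_rot": [0, 0, 0.15], "jaw": 1.0},
    {"translation": [-13.2, 28.8, 0.2], "delta_rot": [0, 0, 0.15], "jaw": 1.0}
  ]
}}

```text
time: 4.2
tool_pos: [0.4764, -0.2952, 0.2295]
tool_rot: [-0.001, 0.999, 0.045, -0.002]
contact_force: [-0.1, 1.0, -1.8]
gripper_width: 0.269
grasp_force: 60.5
```

>>> {"method": "send_rows", "body": {
  "steps": [
    {"translation": [0, 0, 0], "delta_rot": [0, 0, 0], "jaw": 1.0},
    {"translation": [0, 0, 0], "delta_rot": [0, 0, 0], "jaw": 1.0},
    {"translation": [0, 0, 0], "delta_rot": [0, 0, 0], "jaw": 1.0},
    {"translation": [0, 0, 0], "delta_rot": [0, 0, 0], "jaw": 1},
    {"translation": [0, 0, 0], "delta_rot": [0, 0, 0], "jaw": 1},
    {"translation": [0, 0, 0], "delta_rot": [0, 0, 0], "jaw": 1.0},
    {"translation": [0, 0, 0], "delta_rot": [0, 0, 0], "jaw": 1.0},
    {"translation": [0, 0, 0], "delta_rot": [0, 0, 0], "jaw": 1.0}
  ]
}}

```text
time: 5.0
tool_pos: [0.4785, -0.2928, 0.2324]
tool_rot: [0.0, 0.999, 0.047, 0.0]
contact_force: [1.0, 0.1, -0.5]
gripper_width: 0.269
grasp_force: 60.6
```

```bash
python3 - <<'E'
from go import *
go(.4795,-.2934,.235,5.4)
f=cam('side'); P=cloud(f); hsv=cv2.cvtColor(f['pixels'],cv2.COLOR_BGR2HSV)
m=cv2.inRange(hsv,(18,120,90),(35,255,255))>0
m&=(f['range_z']>0)&(abs(P[...,0]-.48)<.06)&(abs(P[...,1]+.29)<.08)&(P[...,2]>.1)
Q=P[m]; vv,uu=np.nonzero(m); print(len(Q))
for i in np.argsort(vv)[::max(1,len(Q)//25)]: print(uu[i],vv[i],Q[i].round(3),hsv[vv[i],uu[i]])
cv2.imwrite('pics/h.png',cv2.resize(f['pixels'][230:400,200:420],(792,600),interpolation=2))
E
```

```text
t 5.0 tcp [ 0.4785 -0.2928  0.2324] F [ 0.98  0.08 -0.53] w 0.269 g 60.6
trans cm [ 0.1   0.07 -0.26] rot [ 0.0001 -0.0001  0.0007] yaw 5.44 j6 0.794
73
272 377 [ 0.49  -0.357  0.314] [ 19 125 104]
274 377 [ 0.493 -0.355  0.31 ] [ 19 143 152]
272 378 [ 0.482 -0.32   0.211] [ 20 170 191]
274 378 [ 0.485 -0.32   0.208] [ 21 158 224]
271 379 [ 0.48  -0.321  0.208] [ 21 177 219]
273 379 [ 0.484 -0.321  0.208] [ 21 177 223]
271 380 [ 0.48  -0.322  0.208] [ 20 176 200]
273 380 [ 0.483 -0.322  0.206] [ 20 173 190]
271 381 [ 0.48  -0.324  0.208] [ 20 171 198]
273 381 [ 0.483 -0.324  0.207] [ 20 173 187]
271 382 [ 0.48  -0.325  0.206] [ 20 156 200]
273 382 [ 0.483 -0.325  0.205] [ 20 173 187]
271 383 [ 0.48  -0.326  0.204] [ 19 144 203]
273 383 [ 0.483 -0.326  0.205] [ 20 169 189]
275 383 [ 0.486 -0.325  0.2  ] [ 19 121 205]
272 384 [ 0.481 -0.327  0.202] [ 20 177 196]
274 384 [ 0.484 -0.326  0.2  ] [ 20 174 185]
271 385 [ 0.479 -0.327  0.199] [ 19 121 206]
273 385 [ 0.483 -0.328  0.201] [ 20 176 193]
275 385 [ 0.486 -0.327  0.198] [ 20 171 170]
273 386 [ 0.482 -0.329  0.198] [ 20 171 183]
275 386 [ 0.485 -0.328  0.196] [ 20 164 146]
273 387 [ 0.482 -0.329  0.196] [ 20 169 160]
275 387 [ 0.485 -0.328  0.192] [ 20 165 142]
273 388 [ 0.482 -0.329  0.192] [ 20 169 160]
275 388 [ 0.485 -0.329  0.189] [ 21 165 142]
274 389 [ 0.483 -0.33   0.187] [ 20 167 154]
276 389 [ 0.486 -0.327  0.178] [ 20 165 144]
274 390 [ 0.483 -0.329  0.182] [ 19 164 157]
276 390 [ 0.485 -0.328  0.176] [ 20 169 143]
274 391 [ 0.482 -0.329  0.177] [ 20 172 159]
276 391 [ 0.485 -0.328  0.172] [ 20 167 139]
274 392 [ 0.482 -0.33   0.174] [ 20 167 160]
276 392 [ 0.485 -0.329  0.171] [ 20 166 143]
275 393 [ 0.483 -0.329  0.167] [ 20 166 152]
274 394 [ 0.481 -0.329  0.163] [ 20 137 173]
276 394 [ 0.484 -0.329  0.161] [ 19 126 166]
```

View pics/h.png

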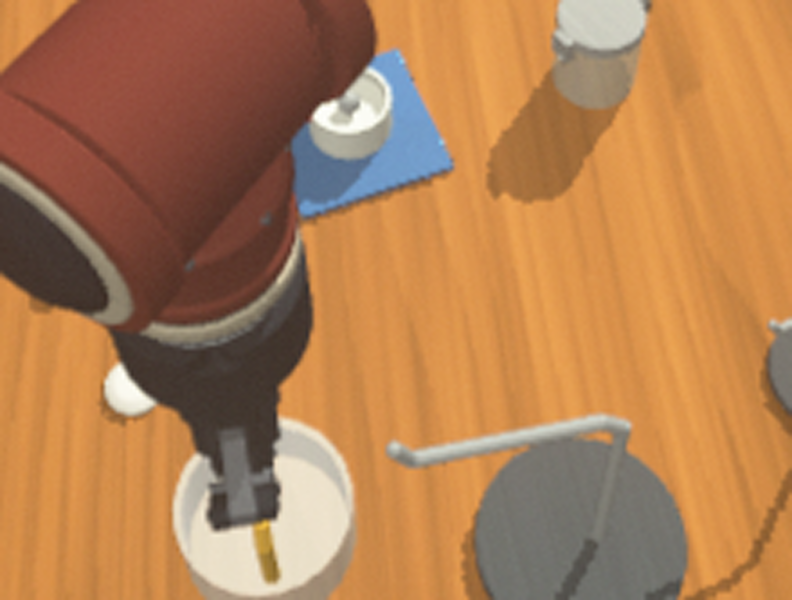

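The side crop shows the arch in front of the hook tip at crop (395,450), with the bar at the right height to clear the tip's top. I'll raise it 4 mm and slide in.

>>> {"method": "send_rows", "body": {
  "steps": [
    {"translation": [0, 0, -0.4], "delta_rot": [0, 0, 0], "jaw": 1.0},
    {"translation": [0, 0, -0.4], "delta_rot": [0, 0, 0], "jaw": 1.0},
    {"translation": [1.5, 0, -0.4], "delta_rot": [0, 0, 0], "jaw": 1.0},
    {"translation": [3, 0, -0.4], "delta_rot": [0, 0, 0], "jaw": 1},
    {"translation": [4.5, 0, -0.4], "delta_rot": [0, 0, 0], "jaw": 1},
    {"translation": [6, 0, -0.4], "delta_rot": [0, 0, 0], "jaw": 1.0},
    {"translation": [7.5, 0, -0.4], "delta_rot": [0, 0, 0], "jaw": 1.0},
    {"translation": [9, 0, -0.4], "delta_rot": [0, 0, 0], "jaw": 1.0}
  ]
}}

```text
time: 5.85
tool_pos: [0.5697, -0.2839, 0.2359]
tool_rot: [-0.0, 0.999, 0.048, -0.0]
contact_force: [-0.3, 0.2, -1.7]
gripper_width: 0.27
grasp_force: 60.5
```

```bash
python3 - <<'E'
from go import *
go(.577,-.2835,.2105,5.4)
f=cam('side');g=cam('top')
cv2.imwrite('pics/i.png',cv2.resize(f['pixels'][250:400,250:450],(792,594),interpolation=2))
E
```

```text
t 5.85 tcp [ 0.5697 -0.2839  0.2359] F [-0.26  0.18 -1.73] w 0.27 g 60.5
trans cm [0.73 0.03 2.54] rot [-0.0003  0.0003  0.0012] yaw 5.47 j6 0.896
```

View pics/i.png

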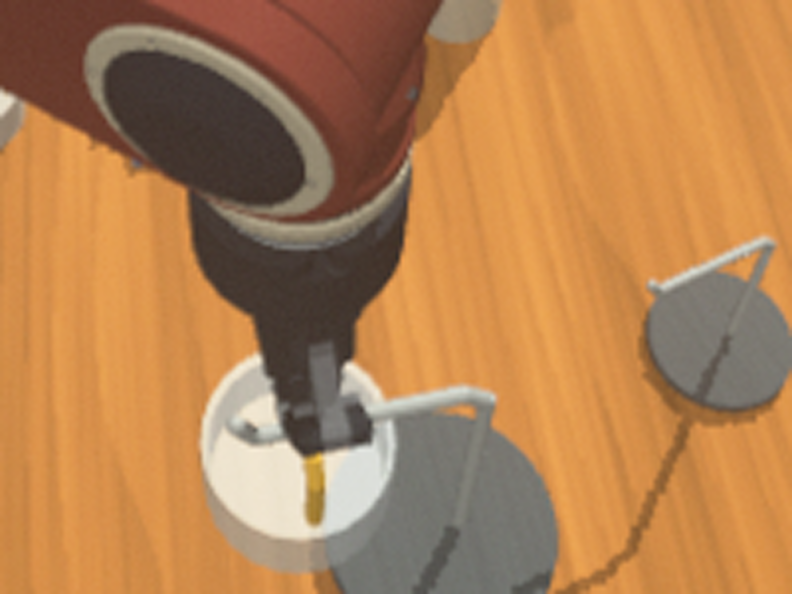

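The hook arm now passes through the arch, with its tip visible at crop (240,430). Next I lower the dome.

>>> {"method": "send_rows", "body": {
  "steps": [
    {"translation": [0.7, 0, 0], "delta_rot": [0, 0, 0], "jaw": 1.0},
    {"translation": [0.7, 0, 0.6], "delta_rot": [0, 0, 0], "jaw": 1.0},
    {"translation": [0.7, 0, 1.2], "delta_rot": [0, 0, 0], "jaw": 1.0},
    {"translation": [0.7, 0, 1.7], "delta_rot": [0, 0, 0], "jaw": 1},
    {"translation": [0.7, 0, 2.1], "delta_rot": [0, 0, 0], "jaw": 1},
    {"translation": [0.7, 0, 2.3], "delta_rot": [0, 0, 0], "jaw": 1.0},
    {"translation": [0.7, 0, 2.4], "delta_rot": [0, 0, 0], "jaw": 1.0},
    {"translation": [0.7, 0, 2.4], "delta_rot": [0, 0, 0], "jaw": 1.0}
  ]
}}

```text
time: 6.75
tool_pos: [0.5749, -0.2837, 0.2123]
tool_rot: [-0.0, 0.999, 0.047, 0.0]
contact_force: [-0.8, -0.3, -0.7]
gripper_width: 0.271
grasp_force: 60.6
```

>>> {"method": "send_rows", "body": {
  "steps": [
    {"translation": [0, 0, 0], "delta_rot": [0, 0, 0], "jaw": 1.0},
    {"translation": [0, 0, 0], "delta_rot": [0, 0, 0], "jaw": 1.0},
    {"translation": [0, 0, 0.1], "delta_rot": [0, 0, 0], "jaw": 1.0},
    {"translation": [0, 0, 0.1], "delta_rot": [0, 0, 0], "jaw": 1},
    {"translation": [0, 0, 0.2], "delta_rot": [0, 0, 0], "jaw": 1},
    {"translation": [0, 0, 0.2], "delta_rot": [0, 0, 0], "jaw": 1.0},
    {"translation": [0, 0, 0.2], "delta_rot": [0, 0, 0], "jaw": 1.0},
    {"translation": [0, 0, 0.2], "delta_rot": [0, 0, 0], "jaw": 1.0}
  ]
}}

```text
time: 7.55
tool_pos: [0.575, -0.2837, 0.2103]
tool_rot: [0.0, 0.999, 0.047, -0.0]
contact_force: [0.2, 0.2, -1.0]
gripper_width: 0.268
grasp_force: 60.6
```

>>> {"method": "send_rows", "body": {
  "steps": [
    {"translation": [0, 0, 0.1], "delta_rot": [0, 0, 0], "jaw": 1.0},
    {"translation": [0, 0, 0.1], "delta_rot": [0, 0, 0], "jaw": 1.0},
    {"translation": [0, 0, 0.1], "delta_rot": [0, 0, 0], "jaw": 1.0},
    {"translation": [0, 0, 0.2], "delta_rot": [0, 0, 0], "jaw": 1},
    {"translation": [0, 0, 0.2], "delta_rot": [0, 0, 0], "jaw": 1},
    {"translation": [0, 0, 0.2], "delta_rot": [0, 0, 0], "jaw": 1.0},
    {"translation": [0, 0, 0.2], "delta_rot": [0, 0, 0], "jaw": 1.0},
    {"translation": [0, 0, 0.2], "delta_rot": [0, 0, 0], "jaw": 1.0}
  ]
}}

```text
time: 8.35
tool_pos: [0.5751, -0.2837, 0.2087]
tool_rot: [0.0, 0.999, 0.047, 0.0]
contact_force: [-1.0, -0.1, 1.4]
gripper_width: 0.273
grasp_force: 60.8
```

The force reversed to +1.4 N, so the bar is on the hook. I'll release and rise.

>>> {"method": "send_rows", "body": {
  "steps": [
    {"translation": [0, 0, 0], "delta_rot": [0, 0, 0], "jaw": 3.0},
    {"translation": [0, 0, 0], "delta_rot": [0, 0, 0], "jaw": 4.0},
    {"translation": [0, 0, 0], "delta_rot": [0, 0, 0], "jaw": 5.0},
    {"translation": [0, 0, 0], "delta_rot": [0, 0, 0], "jaw": 5},
    {"translation": [0, 0, 0], "delta_rot": [0, 0, 0], "jaw": 5},
    {"translation": [0, 0, -1], "delta_rot": [0, 0, 0], "jaw": 5},
    {"translation": [0, 0, -3], "delta_rot": [0, 0, 0], "jaw": 5},
    {"translation": [0, 0, -6], "delta_rot": [0, 0, 0], "jaw": 5}
  ]
}}

```text
time: 9.15
tool_pos: [0.5741, -0.2831, 0.2673]
tool_rot: [-0.001, 0.999, 0.047, -0.002]
contact_force: [0.5, 0.5, 0.3]
gripper_width: 0.582
grasp_force: 0.0
```

```bash
python3 - <<'E'
from go import *
go(.537,.0201,.26,15.3)
f=cam('side')
cv2.imwrite('pics/r.png',cv2.resize(f['pixels'][200:400,220:440],(660,600),interpolation=2))
E
```

```text
t 9.15 tcp [ 0.5741 -0.2831  0.2673] F [0.51 0.51 0.28] w 0.582 g 0.0
trans cm [ -0.82 -30.54   0.81] rot [-0.0027  0.0028 -0.1722] yaw 5.43 j6 0.902
```

View pics/r.png

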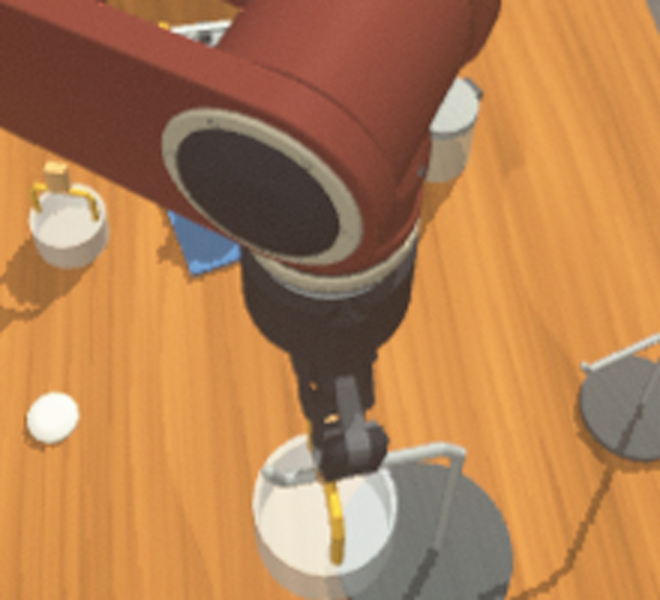

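The dome hangs on the hook, free of the fingers. Now I locate the uncovered dish from the top camera.

```bash
python3 - <<'E'
from go import *
f=cam('top'); P=cloud(f); im=f['pixels']; hsv=cv2.cvtColor(im,cv2.COLOR_BGR2HSV)
W=np.zeros(im.shape[:2],bool); W[190:262,312:392]=1
w=W&(cv2.inRange(hsv,(0,0,130),(180,60,255))>0)&(P[...,2]>.015)
w=(w*255).astype(np.uint8); c=max(cv2.findContours(w,0,1)[0],key=cv2.contourArea)
(u,v),r=cv2.minEnclosingCircle(c); e=cv2.fitEllipse(cv2.convexHull(c)); print('dish',u,v,r,e,ptz(f,u,v,.04),ptz(f,*e[0],.04))
rd=W&((cv2.inRange(hsv,(0,120,80),(6,255,255))|cv2.inRange(hsv,(174,120,80),(180,255,255)))>0)
vv,uu=np.nonzero(rd); print('red',len(uu)); s=ptz(f,uu.mean(),vv.mean(),.038); print(s)
d=ptz(f,*e[0],.04)-s; print('dish yaw',np.degrees(np.arctan2(d[1],d[0])))
m=W&(P[...,2]>.033)&(P[...,2]<.055); print('depth rim',P[m].mean(0),P[m].min(0),P[m].max(0))
E
```

```text
dish 350.8333435058594 225.44444274902344 10.456499099731445 ((350.7918701171875, 225.26077270507812), (20.14533805847168, 20.92141342163086), 75.73760986328125) [0.53595128 0.02297923 0.04      ] [0.53646389 0.02309613 0.04      ]
red 14
[0.50508662 0.01428728 0.038     ]
dish yaw 15.681538119999253
depth rim [0.5338635  0.0204308  0.03871405] [ 0.50098843 -0.00628885  0.0330705 ] [0.56520778 0.05072776 0.04683586]
```

>>> {"method": "send_rows", "body": {
  "steps": [
    {"translation": [0, -1, -2], "delta_rot": [0, 0, 0], "jaw": 7.6},
    {"translation": [0, -4, -2], "delta_rot": [0, 0, -0.06], "jaw": 7.6},
    {"translation": [0, -9, -2], "delta_rot": [0, 0, -0.12], "jaw": 7.6},
    {"translation": [-0.3, -14, -2], "delta_rot": [0, 0, -0.17], "jaw": 7.6},
    {"translation": [-0.8, -19, 0], "delta_rot": [0, 0, -0.17], "jaw": 7.6},
    {"translation": [-0.8, -24, 4], "delta_rot": [0, 0, -0.17], "jaw": 7.6},
    {"translation": [-0.8, -28, 7], "delta_rot": [0, 0, -0.17], "jaw": 7.6},
    {"translation": [-0.8, -30.5, 10], "delta_rot": [0, 0, -0.17], "jaw": 7.6}
  ]
}}

```text
time: 10.05
tool_pos: [0.5388, 0.0164, 0.1734]
tool_rot: [0.0, 0.991, 0.132, 0.002]
contact_force: [1.5, -1.3, 0.1]
gripper_width: 0.889
grasp_force: 0.0
```

```bash
python3 -c "
from go import *
go(.5365,.0215,.07,15.4)"
```

```text
t 10.05 tcp [0.5388 0.0164 0.1734] F [ 1.47 -1.31  0.14] w 0.889 g 0.0
trans cm [-0.12 -0.56 10.34] rot [ 0.001  -0.003  -0.0034] yaw 15.21 j6 1.198
```

>>> {"method": "send_rows", "body": {
  "steps": [
    {"translation": [-0.1, -0.3, 0], "delta_rot": [0, 0, 0], "jaw": 7.6},
    {"translation": [-0.1, -0.3, 3], "delta_rot": [0, 0, 0], "jaw": 7.6},
    {"translation": [-0.1, -0.3, 6], "delta_rot": [0, 0, 0], "jaw": 7.6},
    {"translation": [-0.1, -0.3, 9], "delta_rot": [0, 0, 0], "jaw": 7.6},
    {"translation": [-0.1, -0.3, 9.5], "delta_rot": [0, 0, 0], "jaw": 7.6},
    {"translation": [-0.1, -0.3, 9.5], "delta_rot": [0, 0, 0], "jaw": 7.6},
    {"translation": [-0.1, -0.3, 9.5], "delta_rot": [0, 0, 0], "jaw": 7.6},
    {"translation": [-0.1, -0.3, 9.5], "delta_rot": [0, 0, 0], "jaw": 7.6}
  ]
}}

```text
time: 10.85
tool_pos: [0.5385, 0.0168, 0.0806]
tool_rot: [0.0, 0.991, 0.132, 0.002]
contact_force: [0.4, -0.5, 0.1]
gripper_width: 0.89
grasp_force: 0.0
```

```bash
python3 -c "
from go import *
go(.5365,.0215,.023,15.4)
f=cam('side');cv2.imwrite('pics/d.png',cv2.resize(f['pixels'][190:310,230:370],(700,600),interpolation=2))"
```

```text
t 10.85 tcp [0.5385 0.0168 0.0806] F [ 0.37 -0.45  0.06] w 0.89 g 0.0
trans cm [-0.1  -0.51  5.76] rot [ 0.0015 -0.0038 -0.0042] yaw 15.16 j6 1.199
```

View pics/d.png

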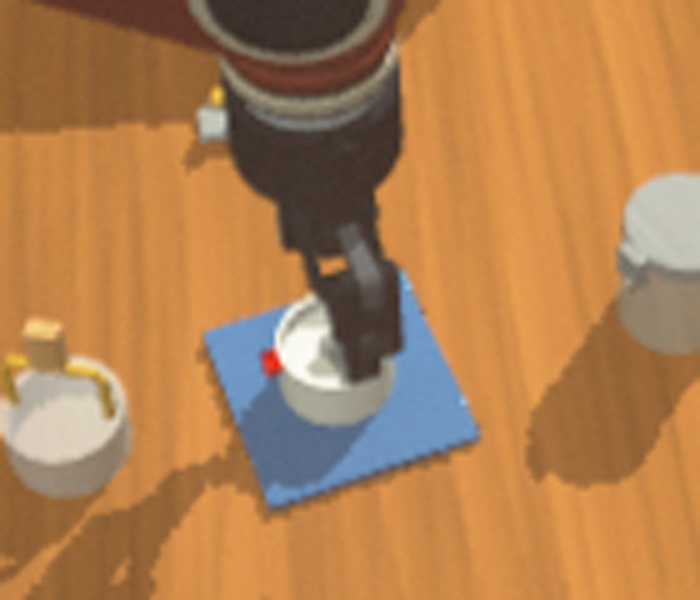

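The open fingers straddle the dish, with the spout (red, crop (272,360)) clear. I'll centre and go down.

>>> {"method": "send_rows", "body": {
  "steps": [
    {"translation": [-0.1, -0.5, 0], "delta_rot": [0, -0.004, -0.004], "jaw": 7.6},
    {"translation": [-0.1, -0.5, 0], "delta_rot": [0, -0.004, -0.004], "jaw": 7.6},
    {"translation": [-0.1, -0.5, 1], "delta_rot": [0, -0.004, -0.004], "jaw": 7.6},
    {"translation": [-0.1, -0.5, 2], "delta_rot": [0, -0.004, -0.004], "jaw": 7.6},
    {"translation": [-0.1, -0.5, 3], "delta_rot": [0, -0.004, -0.004], "jaw": 7.6},
    {"translation": [-0.1, -0.5, 4], "delta_rot": [0, -0.004, -0.004], "jaw": 7.6},
    {"translation": [-0.1, -0.5, 5], "delta_rot": [0, -0.004, -0.004], "jaw": 7.6},
    {"translation": [-0.1, -0.5, 5.6], "delta_rot": [0, -0.004, -0.004], "jaw": 7.6}
  ]
}}

```text
time: 11.7
tool_pos: [0.5338, 0.0218, 0.0205]
tool_rot: [0.0, 0.991, 0.134, -0.003]
contact_force: [0.3, 0.1, -0.3]
gripper_width: 0.892
grasp_force: 0.0
```

```bash
python3 -c "
from go import *
go(.5365,.0215,.023,15.4)"
```

```text
t 11.7 tcp [0.5338 0.0218 0.0205] F [ 0.31  0.09 -0.3 ] w 0.892 g 0.0
trans cm [ 0.26  0.1  -0.25] rot [-0.0007  0.0059 -0.0001] yaw 15.39 j6 1.205
```

>>> {"method": "send_rows", "body": {
  "steps": [
    {"translation": [0, 0, 0], "delta_rot": [0, 0, 0], "jaw": 7.6},
    {"translation": [0, 0, 0], "delta_rot": [0, 0, 0], "jaw": 7.6},
    {"translation": [0, 0, 0], "delta_rot": [0, 0, 0], "jaw": 7.6},
    {"translation": [0, 0, 0], "delta_rot": [0, 0, 0], "jaw": 7.4},
    {"translation": [0, 0, 0], "delta_rot": [0, 0, 0], "jaw": 7.2},
    {"translation": [0, 0, 0], "delta_rot": [0, 0, 0], "jaw": 7.0},
    {"translation": [0, 0, 0], "delta_rot": [0, 0, 0], "jaw": 6.8},
    {"translation": [0, 0, 0], "delta_rot": [0, 0, 0], "jaw": 6.7}
  ]
}}

```text
time: 12.5
tool_pos: [0.5346, 0.0217, 0.0222]
tool_rot: [0.0, 0.991, 0.134, -0.002]
contact_force: [0.3, 0.7, 0.9]
gripper_width: 0.785
grasp_force: 0.0
```

```bash
python3 -c "
from go import *
go(.5365,.0215,.023,15.4)"
```

```text
t 12.5 tcp [0.5346 0.0217 0.0222] F [0.27 0.72 0.9 ] w 0.785 g 0.0
trans cm [ 0.18  0.07 -0.08] rot [0.     0.0039 0.    ] yaw 15.4 j6 1.205
```

>>> {"method": "send_rows", "body": {
  "steps": [
    {"translation": [0.2, 0, -0.1], "delta_rot": [0, 0.004, 0], "jaw": 6.5},
    {"translation": [0.2, 0, -0.1], "delta_rot": [0, 0.004, 0], "jaw": 6.4},
    {"translation": [0.2, 0, -0.1], "delta_rot": [0, 0.004, 0], "jaw": 6.3},
    {"translation": [0.2, 0, -0.1], "delta_rot": [0, 0.004, 0], "jaw": 6.2},
    {"translation": [0.2, 0, -0.1], "delta_rot": [0, 0.004, 0], "jaw": 6.1},
    {"translation": [0.2, 0, -0.1], "delta_rot": [0, 0.004, 0], "jaw": 6.0},
    {"translation": [0.2, 0, -0.1], "delta_rot": [0, 0.004, 0], "jaw": 5.9},
    {"translation": [0.2, 0, -0.1], "delta_rot": [0, 0.004, 0], "jaw": 5.8}
  ]
}}

```text
time: 13.3
tool_pos: [0.5365, 0.0225, 0.0234]
tool_rot: [-0.0, 0.991, 0.134, -0.0]
contact_force: [-1.9, 0.5, 4.0]
gripper_width: 0.688
grasp_force: 18.9
```

>>> {"method": "send_rows", "body": {
  "steps": [
    {"translation": [0, 0, 0], "delta_rot": [0, 0, 0], "jaw": 5.7},
    {"translation": [0, 0, 0], "delta_rot": [0, 0, 0], "jaw": 5.5},
    {"translation": [0, 0, 0], "delta_rot": [0, 0, 0], "jaw": 5.2},
    {"translation": [0, 0, 0], "delta_rot": [0, 0, 0], "jaw": 4.8},
    {"translation": [0, 0, 0], "delta_rot": [0, 0, 0], "jaw": 4.5},
    {"translation": [0, 0, 0], "delta_rot": [0, 0, 0], "jaw": 4.5},
    {"translation": [0, 0, 0], "delta_rot": [0, 0, 0], "jaw": 4.5},
    {"translation": [0, 0, 0], "delta_rot": [0, 0, 0], "jaw": 4.5}
  ]
}}

```text
time: 14.1
tool_pos: [0.5367, 0.0223, 0.0238]
tool_rot: [-0.0, 0.991, 0.134, 0.0]
contact_force: [-2.6, 0.6, 6.6]
gripper_width: 0.671
grasp_force: 62.6
```

```bash
python3 -c "
from go import *
go(.5365,.0215,.123,15.4)"
```

```text
t 14.1 tcp [0.5367 0.0223 0.0238] F [-2.58  0.56  6.63] w 0.671 g 62.6
trans cm [-0.04  0.07 -9.92] rot [-0.0001 -0.0003 -0.    ] yaw 15.4 j6 1.205
```

>>> {"method": "send_rows", "body": {
  "steps": [
    {"translation": [0, 0, -0.1], "delta_rot": [0, 0, 0], "jaw": 4.5},
    {"translation": [0, 0, -0.3], "delta_rot": [0, 0, 0], "jaw": 4.5},
    {"translation": [0, 0, -0.6], "delta_rot": [0, 0, 0], "jaw": 4.5},
    {"translation": [0, 0, -1.0], "delta_rot": [0, 0, 0], "jaw": 4.5},
    {"translation": [0, 0, -1.5], "delta_rot": [0, 0, 0], "jaw": 4.5},
    {"translation": [0, 0, -2.0], "delta_rot": [0, 0, 0], "jaw": 4.5},
    {"translation": [0, 0, -2.5], "delta_rot": [0, 0, 0], "jaw": 4.5},
    {"translation": [0, 0, -3], "delta_rot": [0, 0, 0], "jaw": 4.5}
  ]
}}

```text
time: 14.9
tool_pos: [0.5366, 0.0223, 0.0538]
tool_rot: [0.0, 0.991, 0.134, 0.0]
contact_force: [-0.3, 0.7, -2.1]
gripper_width: 0.67
grasp_force: 64.1
```

>>> {"method": "send_rows", "body": {
  "steps": [
    {"translation": [0, 0, -0.5], "delta_rot": [0, 0, 0], "jaw": 4.5},
    {"translation": [0, 0, -1.0], "delta_rot": [0, 0, 0], "jaw": 4.5},
    {"translation": [0, 0, -1.6], "delta_rot": [0, 0, 0], "jaw": 4.5},
    {"translation": [0, 0, -2.3], "delta_rot": [0, 0, 0], "jaw": 4.5},
    {"translation": [0, 0, -3.0], "delta_rot": [0, 0, 0], "jaw": 4.5},
    {"translation": [0, 0, -3.8], "delta_rot": [0, 0, 0], "jaw": 4.5},
    {"translation": [0, 0, -4.6], "delta_rot": [0, 0, 0], "jaw": 4.5},
    {"translation": [0, 0, -5.3], "delta_rot": [0, 0, 0], "jaw": 4.5}
  ]
}}

```text
time: 15.7
tool_pos: [0.5367, 0.0223, 0.1071]
tool_rot: [0.0, 0.991, 0.134, 0.0]
contact_force: [0.8, -0.3, -1.6]
gripper_width: 0.669
grasp_force: 64.1
```

>>> {"method": "send_rows", "body": {
  "steps": [
    {"translation": [0, 0, -0.6], "delta_rot": [0, 0, 0], "jaw": 4.5},
    {"translation": [0, 0, -1.1], "delta_rot": [0, 0, 0], "jaw": 4.5},
    {"translation": [0, 0, -1.4], "delta_rot": [0, 0, 0], "jaw": 4.5},
    {"translation": [0, 0, -1.6], "delta_rot": [0, 0, 0], "jaw": 4.5},
    {"translation": [0, 0, -1.7], "delta_rot": [0, 0, 0], "jaw": 4.5},
    {"translation": [0, 0, -1.7], "delta_rot": [0, 0, 0], "jaw": 4.5},
    {"translation": [0, 0, -1.7], "delta_rot": [0, 0, 0], "jaw": 4.5},
    {"translation": [0, 0, -1.7], "delta_rot": [0, 0, 0], "jaw": 4.5}
  ]
}}

```text
time: 16.5
tool_pos: [0.5363, 0.0223, 0.1228]
tool_rot: [-0.0, 0.991, 0.134, -0.0]
contact_force: [-0.9, -0.7, -2.9]
gripper_width: 0.668
grasp_force: 64.1
```

```bash
python3 -c "
from go import *
go(.5365,.0215,.123,15.4)
f=cam('side');cv2.imwrite('pics/e.png',cv2.resize(f['pixels'][150:310,200:400],(750,600),interpolation=2))"
```

```text
t 16.5 tcp [0.5363 0.0223 0.1228] F [-0.93 -0.7  -2.93] w 0.668 g 64.1
trans cm [-0.    0.08 -0.02] rot [-0.0002  0.0005 -0.    ] yaw 15.4 j6 1.205
```

View pics/e.png

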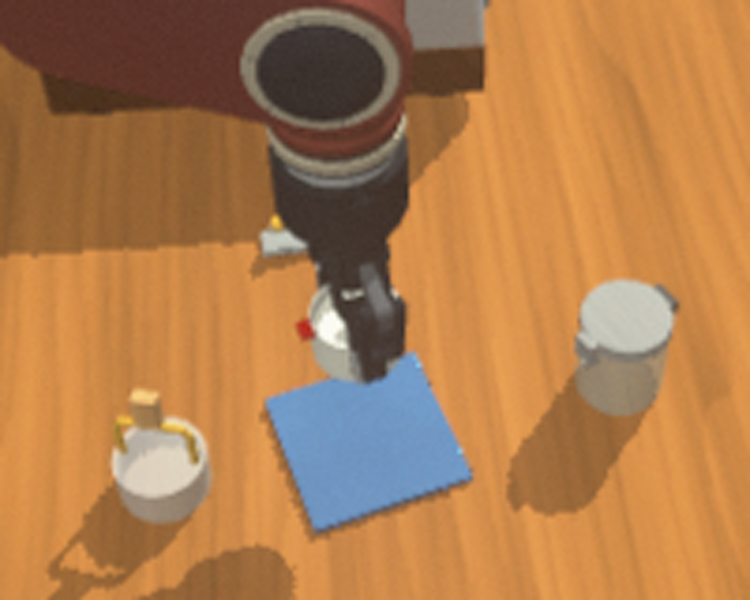

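The dish hangs level above the coaster, spout toward the robot. Next is the quarter turn (+1.57 about tool z).

>>> {"method": "send_rows", "body": {
  "steps": [
    {"translation": [0, 0, 0], "delta_rot": [0, 0, 0.01], "jaw": 4.5},
    {"translation": [0, 0, 0], "delta_rot": [0, 0, 0.03], "jaw": 4.5},
    {"translation": [0, 0, 0], "delta_rot": [0, 0, 0.06], "jaw": 4.5},
    {"translation": [0, 0, 0], "delta_rot": [0, 0, 0.1], "jaw": 4.5},
    {"translation": [0, 0, 0], "delta_rot": [0, 0, 0.15], "jaw": 4.5},
    {"translation": [0, 0, 0], "delta_rot": [0, 0, 0.2], "jaw": 4.5},
    {"translation": [0, 0, 0], "delta_rot": [0, 0, 0.25], "jaw": 4.5},
    {"translation": [0, 0, 0], "delta_rot": [0, 0, 0.3], "jaw": 4.5}
  ]
}}

```text
time: 17.35
tool_pos: [0.5365, 0.0223, 0.1231]
tool_rot: [-0.0, 1.0, -0.017, 0.0]
contact_force: [0.1, 0.8, -1.7]
gripper_width: 0.671
grasp_force: 64.1
```

>>> {"method": "send_rows", "body": {
  "steps": [
    {"translation": [0, 0, 0], "delta_rot": [0, 0, 0.06], "jaw": 4.5},
    {"translation": [0, 0, 0], "delta_rot": [0, 0, 0.12], "jaw": 4.5},
    {"translation": [0, 0, 0], "delta_rot": [0, 0, 0.18], "jaw": 4.5},
    {"translation": [0, 0, 0], "delta_rot": [0, 0, 0.24], "jaw": 4.5},
    {"translation": [0, 0, 0], "delta_rot": [0, 0, 0.3], "jaw": 4.5},
    {"translation": [0, 0, 0], "delta_rot": [0, 0, 0.36], "jaw": 4.5},
    {"translation": [0, 0, 0], "delta_rot": [0, 0, 0.42], "jaw": 4.5},
    {"translation": [0, 0, 0], "delta_rot": [0, 0, 0.48], "jaw": 4.5}
  ]
}}

```text
time: 18.15
tool_pos: [0.5365, 0.0223, 0.1232]
tool_rot: [-0.0, 0.967, -0.254, -0.0]
contact_force: [-0.1, 0.1, -2.3]
gripper_width: 0.667
grasp_force: 64.1
```

>>> {"method": "send_rows", "body": {
  "steps": [
    {"translation": [0, 0, 0], "delta_rot": [0, 0, 0.06], "jaw": 4.5},
    {"translation": [0, 0, 0], "delta_rot": [0, 0, 0.12], "jaw": 4.5},
    {"translation": [0, 0, 0], "delta_rot": [0, 0, 0.18], "jaw": 4.5},
    {"translation": [0, 0, 0], "delta_rot": [0, 0, 0.24], "jaw": 4.5},
    {"translation": [0, 0, 0], "delta_rot": [0, 0, 0.3], "jaw": 4.5},
    {"translation": [0, 0, 0], "delta_rot": [0, 0, 0.36], "jaw": 4.5},
    {"translation": [0, 0, 0], "delta_rot": [0, 0, 0.42], "jaw": 4.5},
    {"translation": [0, 0, 0], "delta_rot": [0, 0, 0.48], "jaw": 4.5}
  ]
}}

```text
time: 18.95
tool_pos: [0.5365, 0.0223, 0.1231]
tool_rot: [-0.0, 0.879, -0.477, -0.0]
contact_force: [-0.6, -0.1, -1.3]
gripper_width: 0.67
grasp_force: 64.1
```

```bash
python3 -c "
from go import *
go(.5363,.0223,.123,15.4-90)"
```

```text
t 18.95 tcp [0.5365 0.0223 0.1231] F [-0.61 -0.06 -1.34] w 0.67 g 64.1
trans cm [-0.01  0.02  0.01] rot [-0.      0.      0.3075] yaw -56.98 j6 2.468
```

>>> {"method": "send_rows", "body": {
  "steps": [
    {"translation": [0, 0, 0], "delta_rot": [0, 0, 0.06], "jaw": 4.5},
    {"translation": [0, 0, 0], "delta_rot": [0, 0, 0.12], "jaw": 4.5},
    {"translation": [0, 0, 0], "delta_rot": [0, 0, 0.18], "jaw": 4.5},
    {"translation": [0, 0, 0], "delta_rot": [0, 0, 0.23], "jaw": 4.5},
    {"translation": [0, 0, 0], "delta_rot": [0, 0, 0.27], "jaw": 4.5},
    {"translation": [0, 0, 0], "delta_rot": [0, 0, 0.295], "jaw": 4.5},
    {"translation": [0, 0, 0], "delta_rot": [0, 0, 0.308], "jaw": 4.5},
    {"translation": [0, 0, 0], "delta_rot": [0, 0, 0.308], "jaw": 4.5}
  ]
}}

```text
time: 19.75
tool_pos: [0.5365, 0.0223, 0.1231]
tool_rot: [-0.0, 0.796, -0.605, -0.0]
contact_force: [0.9, 0.4, -2.7]
gripper_width: 0.671
grasp_force: 64.1
```

>>> {"method": "send_rows", "body": {
  "steps": [
    {"translation": [0, 0, 0], "delta_rot": [0, 0, 0], "jaw": 4.5},
    {"translation": [0, 0, 0], "delta_rot": [0, 0, 0], "jaw": 4.5},
    {"translation": [0, 0, 0], "delta_rot": [0, 0, 0], "jaw": 4.5},
    {"translation": [0, 0, 0], "delta_rot": [0, 0, 0], "jaw": 4.5},
    {"translation": [0, 0, 0], "delta_rot": [0, 0, 0], "jaw": 4.5},
    {"translation": [0, 0, 0], "delta_rot": [0, 0, 0], "jaw": 4.5},
    {"translation": [0, 0, 0], "delta_rot": [0, 0, 0], "jaw": 4.5},
    {"translation": [0, 0, 0], "delta_rot": [0, 0, 0], "jaw": 4.5}
  ]
}}

```text
time: 20.55
tool_pos: [0.5365, 0.0223, 0.1232]
tool_rot: [-0.0, 0.796, -0.605, 0.0]
contact_force: [0.1, -0.4, -2.1]
gripper_width: 0.669
grasp_force: 64.1
```

```bash
python3 -c "
from go import *
go(.5363,.0223,.123,15.4-90)
f=cam('side');cv2.imwrite('pics/f.png',cv2.resize(f['pixels'][150:400,200:500],(720,600),interpolation=2))"
```

```text
t 20.55 tcp [0.5365 0.0223 0.1232] F [ 0.11 -0.37 -2.07] w 0.669 g 64.1
trans cm [-0.01  0.02  0.02] rot [-0.      0.      0.0028] yaw -74.44 j6 2.773
```

View pics/f.png

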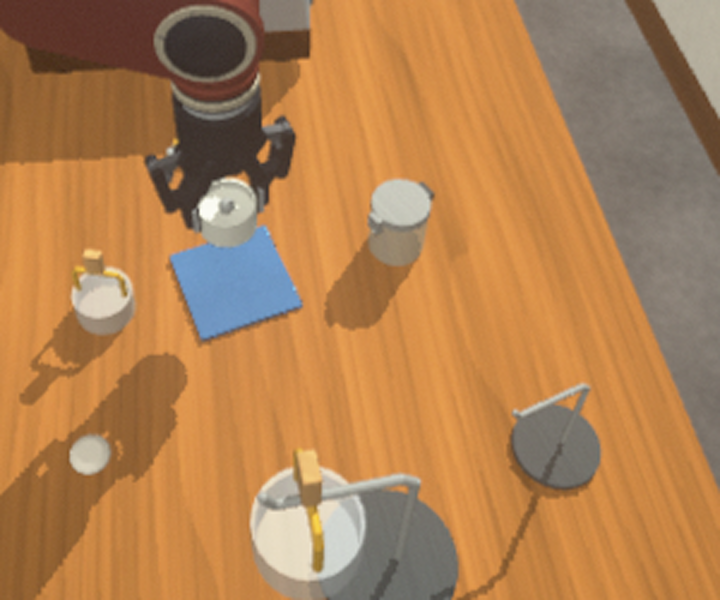

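The dome hangs upright on the large hook. The dish is level with the ball centred at crop (227,207), and the spout points away toward the turntable. I'll hand it in.

```bash
python3 -c "
from plant import *
print(job_done())"
```

```text
the job is handed in; nothing more can be done
None
```

I handed the job in at about 20.6 s. The dome hangs free on the large hook, and the dish is held level about 10 cm above the coaster, spout turned to the turntable side and ball in the middle. No verdict came back.

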